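# Run a finger along the vial stoppers

## Robot

A 7-joint arm with a two-finger parallel gripper is mounted at the origin on a cart in front of the work surface, level with it; the furniture and walls round the work are solid. World frame = base frame: x ahead of the robot, y to its left, z up, the work surface at z = 0. Lengths are in mm, angles in rad, forces in N, time in s.
With the tool pointing down it reaches from about 400 to 875 mm from the base axis. Payload 4.4 kg.
Tool frame: the origin (TCP) lies at the very end of the fingers, on their centre line; the grasp point (between the pads) lies 19 mm behind it; z points along the fingers, y is the direction in which the jaws open and shut (so a half turn about z gives the same grasp; the last joint's range is limited). The gripper opens to 85 mm and grips with 20 to 120 N. Pads are 22 mm wide; open, the fingers measure 114 mm over their backs; the gripper's body (76 mm by 85 mm) begins 54 mm behind the grasp point. The pads swing forward as they close: fully open they stand 13 mm farther back than shut.
Start: joints at [1.241, 0.628, 0.038, 1.517, -0.027, 0.996, -0.02], TCP at [169.516, -627.521, 231.313] pointing down, gripper open.
Joint ranges: [-3.06, 3.06], [-0.37, 2.12], [-1.25, 1.32], [0.18, 2.47], [-1.1, 4.24], [0.23, 1.98], [-2.94, 2.94]. Speed limits (rad/s): [2.57, 2.57, 3.14, 3.14, 3.14, 3.14, 3.14].

## Interface

Orientations are given as [roll, pitch, yaw] about the fixed x, y, z axes, in that order (R = Rz(yaw) Ry(pitch) Rx(roll)).
In Python, from cell import ctrl gives the robot as it stands. The module is installed in compiled form; this text tells all that it offers.
- The arm moves only by the shell command python3 -m jog 'ROWS'. ROWS is text: rows parted by semicolons, each of 7 numbers parted by spaces: the shift along the tool's x, y, z in mm, then the turn, a rotation vector about the tool's x, y, z in degrees, then the opening, from -1 (shut) to 1 (fully open). In form: x y z wx wy wz claw; .... A call has 1 to 8 rows; each row is the pose to reach, as a shift and turn from the pose commanded when the call began, along the tool's axes at that moment; what a row does not reach only later rows make up. A row lasts 1/8 s, in which the tool goes at most 62.5 mm and 10.7 degrees, less where a joint would pass 70% of its speed; a pose out of reach is approached as far as the arm can. A call with a gripper value outside its range is refused whole. The fingers move at their own pace and stop on an object; the grip force is fixed at half the most. Time passes only in rows, so rows that repeat a pose let the fingers close. It gives the time, the measured TCP pose, the force and the opening at its end, in the units of the state.
- ctrl.read_state(): the state, without advancing time (a new reading comes with each control period).
- ctrl.get_image(name): name is "scene" or "top"; returns a dict with "image" (420x560x3 uint8, red, green, blue), "z_map" (420x560 float32, mm along the optical axis (not along the pixel's ray), 0 where there is no reading), "vertical_fov" (degrees; the focal length in pixels is half the picture's height over the tangent of half this angle, whatever the lens; pixels are square), "cx", "cy" (the principal point, pixels), "extrinsics" (4x4, takes a point from world to camera coordinates). Camera axes: x right, y down, z forward; pixel columns grow to the right and rows downward; lengths in mm; the calibration is good to about 2 mm. A picture is of the moment at which its call begins.
- ctrl.finish_job(): hands the job in, once; it reports no verdict.
The state is a dict: "clock": time; "qpos": joint angles; "qd": joint speeds; "tau": joint torques, N m; "eef_pos": TCP position; "tool_rot": TCP orientation; "force": force on the tool from outside, world axes, zero at the start; "torque": the same for the moment, N m; "width": finger opening in mm.
Only numpy, scipy, OpenCV 4.12 (cv2) and the standard library are available. Lean on these libraries where they do the work, as an engineer would, in place of code of your own. Each camera call takes 0.05 s, during which the arm holds its last target.

## Task

The five vials in the curved carrier have their rubber stoppers only half in. With the gripper closed, run the fingertips lightly along the row in one pass, starting at the end with the lift tongue, so that each stopper in turn is pressed fully home; keep the fingertips low over the row until the last one is in, then come clear. Do not lift or shift the carrier, and leave the bottles and the cup round it alone.

Things in the scene. Friction and masses are not known exactly. Their poses are not given: they have to be found in the camera images.
- carrier: Loose curved aluminium carrier for five stoppered vials, standing on the bench, 1.3 to 2 kg, 40 mm wide, about 186 mm along the row, 30 mm high without the vials. Origin on the bench under stopper 3, z up, the row along y. A flat lift tongue (30 mm wide, 6 mm thick, 16 mm hole) lies low on the +y end, beside stopper 1, and reaches 35 mm beyond it; the other end is plain.
- stopper_1 (a joint): How far the stopper at the end with the lift tongue is pressed in: about 0 (0 to 0.0008) = standing 5 mm proud of its vial, 0.005 m = fully home, flange on the vial's rim. It slides straight down against about 1.5 N of friction and stays where it is left.
- top_1 (a point): Top centre of the stopper (at the end with the lift tongue): a dark rubber cap 28 mm in diameter, its rounded dome 6 mm high on a 2 mm flange. It moves with the stopper: 59 mm above the bench when proud, 54 mm when home.
- stopper_2 (a joint): How far the stopper no. 2 in the row counted from the tongue is pressed in: about 0 (0 to 0.0008) = standing 5 mm proud of its vial, 0.005 m = fully home, flange on the vial's rim. It slides straight down against about 1.5 N of friction and stays where it is left.
- top_2 (a point): Top centre of the stopper (no. 2 in the row counted from the tongue): a dark rubber cap 28 mm in diameter, its rounded dome 6 mm high on a 2 mm flange. It moves with the stopper: 59 mm above the bench when proud, 54 mm when home.
- stopper_3 (a joint): How far the stopper no. 3 in the row counted from the tongue is pressed in: about 0 (0 to 0.0008) = standing 5 mm proud of its vial, 0.005 m = fully home, flange on the vial's rim. It slides straight down against about 1.5 N of friction and stays where it is left.
- top_3 (a point): Top centre of the stopper (no. 3 in the row counted from the tongue): a dark rubber cap 28 mm in diameter, its rounded dome 6 mm high on a 2 mm flange. It moves with the stopper: 59 mm above the bench when proud, 54 mm when home. The five stoppers stand 36 mm apart on an arc of radius 160 mm whose centre lies on the carrier's -x side.
- stopper_4 (a joint): How far the stopper no. 4 in the row counted from the tongue is pressed in: about 0 (0 to 0.0008) = standing 5 mm proud of its vial, 0.005 m = fully home, flange on the vial's rim. It slides straight down against about 1.5 N of friction and stays where it is left.
- top_4 (a point): Top centre of the stopper (no. 4 in the row counted from the tongue): a dark rubber cap 28 mm in diameter, its rounded dome 6 mm high on a 2 mm flange. It moves with the stopper: 59 mm above the bench when proud, 54 mm when home.
- stopper_5 (a joint): How far the stopper at the plain end is pressed in: about 0 (0 to 0.0008) = standing 5 mm proud of its vial, 0.005 m = fully home, flange on the vial's rim. It slides straight down against about 1.5 N of friction and stays where it is left.
- top_5 (a point): Top centre of the stopper (at the plain end): a dark rubber cap 28 mm in diameter, its rounded dome 6 mm high on a 2 mm flange. It moves with the stopper: 59 mm above the bench when proud, 54 mm when home.
- control_bottle: Bystander: brown bottle with screw cap, 34 mm wide, 62 mm high, about 60 mm behind the row; origin at the centre of its underside.
- cal_vial: Bystander: small white bottle with screw cap, 26 mm wide, 46 mm high, about 60 mm behind the row; origin at the centre of its underside.
- sample_cup: Bystander: small white open cup, 18 mm wide, 25 mm high, in front of the row; origin at the centre of its underside.

How it is judged:
By the outcome, as a careful person would: the job done as asked, in the order asked, and still so for the second after the job is handed in, with the robot touching nothing.
It also fails if it takes over 42 s, if anything falls off the work surface, if the arm or the gripper's body presses on something with over 40 N, if the wrist force passes 120 N, or if a joint passes its speed limit or range.

## Working session

There is one attempt and no reset: what is moved stays moved. The work goes in short steps, Python scripts to look and compute and a shell command to move; the robot and the scene stay as the last step left them, time stands still between calls to the robot, and variables do not carry over. Pictures are saved under pics/ and viewed, and the job is handed in when it is done.

```bash
mkdir -p pics; cat > h.py <<'E'
import numpy as np,cv2
from cell import ctrl
def cap(n,tag):
    d=ctrl.get_image(n); np.savez(f'pics/{tag}.npz',**{k:np.array(v) for k,v in d.items()})
    cv2.imwrite(f'pics/{tag}.png',d['image'][:,:,::-1]); return d
def load(tag): return dict(np.load(f'pics/{tag}.npz'))
def world(d,u,v,z=None):
    f=d['image'].shape[0]/2/np.tan(np.radians(float(d['vertical_fov']))/2)
    E=d['extrinsics'];R=E[:3,:3];t=E[:3,3]
    r=np.array([(u-d['cx'])/f,(v-d['cy'])/f,1.])
    if z is None: return R.T@(r*d['z_map'][int(round(v)),int(round(u))]-t)
    c=-R.T@t; w=R.T@r; return c+w*(z-c[2])/w[2]
def proj(d,p):
    f=d['image'].shape[0]/2/np.tan(np.radians(float(d['vertical_fov']))/2)
    E=d['extrinsics'];q=E[:3,:3]@np.array(p)+E[:3,3]
    return q[0]/q[2]*f+d['cx'],q[1]/q[2]*f+d['cy']
E
python3 - <<'E'
from h import *
for n in('scene','top'):
    d=cap(n,n+'0'); print(n,d['vertical_fov'],d['cx'],d['cy']);print(d['extrinsics'])
print(ctrl.read_state())
E
```

```text
scene 43.65749446197527 279.5474425917496 209.52909136583514
[[-8.52887720e-01 -5.21969869e-01 -1.14014460e-02  4.21590048e+02]
 [-3.23409632e-01  5.45336082e-01 -7.73314145e-01  2.48887187e+02]
 [ 4.09864303e-01 -6.55862801e-01 -6.33920531e-01  6.55793092e+02]
 [ 0.00000000e+00  0.00000000e+00  0.00000000e+00  1.00000000e+00]]
top 57.964165756017366 276.5475008657796 208.36067497782832
[[-4.72460757e-02 -9.98879933e-01 -2.58624098e-03 -1.74917379e+01]
 [-9.76975260e-01  4.67489814e-02 -2.08167899e-01  5.16746271e+02]
 [ 2.08055641e-01 -7.30842283e-03 -9.78089688e-01  8.02014399e+02]
 [ 0.00000000e+00  0.00000000e+00  0.00000000e+00  1.00000000e+00]]
{'clock': 0.1, 'qpos': array([ 1.24122998,  0.6292903 ,  0.03844487,  1.51826109, -0.026989  ,
        0.99627773, -0.01997196]), 'qd': array([-0.00077653, -0.00348774, -0.00049465, -0.0017533 ,  0.00024532,
       -0.00092672,  0.00047782]), 'tau': array([ 3.07785667e-03, -5.64536619e+01,  1.23027351e+00, -1.93975478e+01,
        1.11061989e-02,  5.40168781e-03, -1.93510147e-05]), 'eef_pos': array([ 169.34935092, -626.97908144,  230.45948829]), 'tool_rot': array([-3.13987444e+00,  2.82439560e-05,  2.63800454e-01]), 'force': array([0.24863021, 0.6336899 , 0.08304707]), 'torque': array([-0.01107832,  0.00444179,  0.03481755]), 'width': 85.6087277577214}
```

View pics/top0.png

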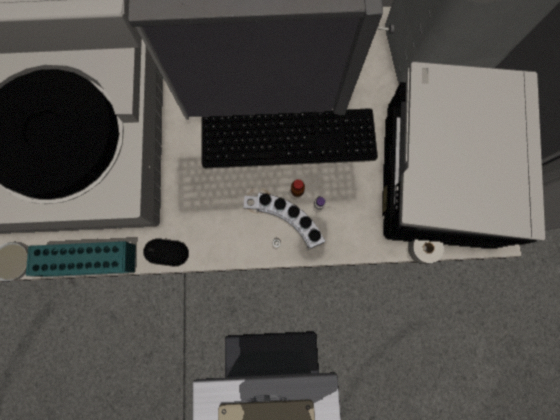

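View pics/scene0.png

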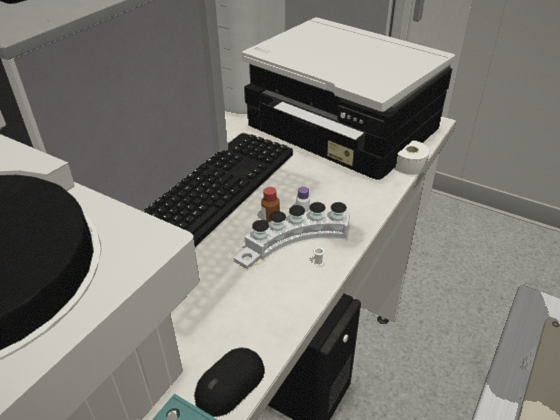

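```bash
python3 - <<'E'
from h import *
d=load('top0');im=d['image'][:,:,::-1]
cv2.imwrite('pics/topc.png',cv2.resize(im[170:260,230:340],None,fx=6.5,fy=6.5,interpolation=cv2.INTER_CUBIC))
d=load('scene0');im=d['image'][:,:,::-1]
cv2.imwrite('pics/scenec.png',cv2.resize(im[180:275,225:365],None,fx=5.5,fy=5.5,interpolation=cv2.INTER_CUBIC))
E
```

```text
(no output)
```

View pics/topc.png

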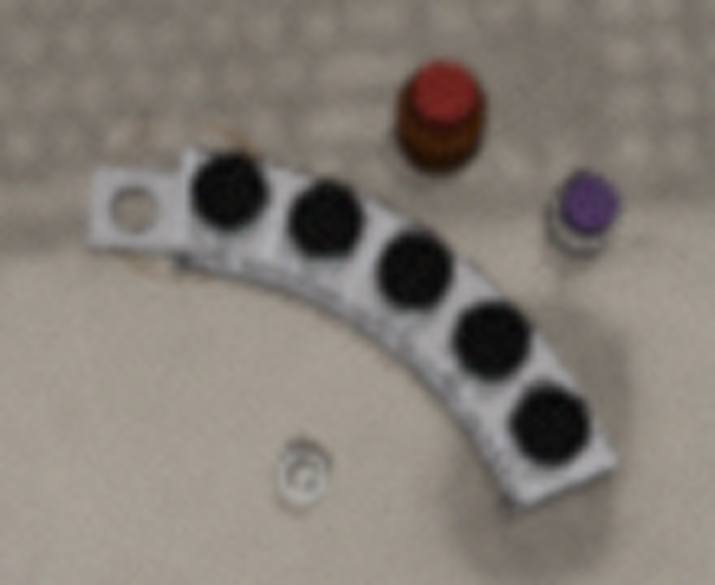

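View pics/scenec.png

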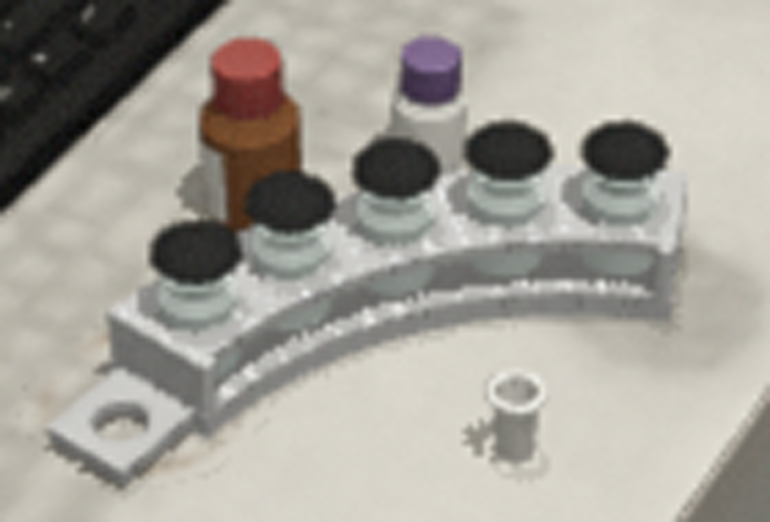

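```bash
cat > fit.py <<'E'
from h import *
from scipy.optimize import least_squares
T=np.array([(228,191),(326,219),(414,271),(492,340),(550,424)])/6.5+[230,170]-0.42
S=np.array([(195,252),(291,202),(397,166),(508,151),(624,151)])/5.5+[225,180]-0.4
dt,ds=load('top0'),load('scene0')
h=2*np.arcsin(18/160)
a=h*np.arange(2,-3,-1)
loc=np.c_[160*np.cos(a)-160,160*np.sin(a)]
def pts(p,z):
    c,s=np.cos(p[2]),np.sin(p[2]); q=loc@np.array([[c,s],[-s,c]])+p[:2]
    return np.c_[q,np.full(5,z)]
if __name__=='__main__':
    for n,d,U in(('top',dt,T),('scene',ds,S)):
        W=np.array([world(d,*u,z=54) for u in U]);print(n,W.round(1),np.linalg.norm(np.diff(W,axis=0),axis=1).round(1))
        r=least_squares(lambda p:(pts(p,54)-W)[:,:2].ravel(),[400,-50,0.6]);print(r.x,r.fun.round(1))
        print(pts(r.x,54).round(1))
        print('z', [world(d,*u)[2].round(1) for u in U])
    bt=[(443,95),(588,205),(303,470)]
    for (u,v),z in zip(bt,(62,46,25)): print(world(dt,u/6.5+229.6,v/6.5+169.6,z))
E
python3 fit.py
```

```text
top [[ 538.5  -16.1   54. ]
 [ 526.8  -49.8   54. ]
 [ 506.9  -79.4   54. ]
 [ 481.4 -104.9   54. ]
 [ 451.3 -122.9   54. ]] [35.7 35.7 36.1 35.1]
[507.17512668 -79.69375941  -0.68609626] [ 0.5  0.5 -0.1  0.3  0.3 -0.3  0.   0.1 -0.6 -0.6]
[[ 539.   -15.6   54. ]
 [ 526.7  -49.5   54. ]
 [ 507.2  -79.7   54. ]
 [ 481.4 -104.8   54. ]
 [ 450.6 -123.5   54. ]]
z [np.float64(57.6), np.float64(58.9), np.float64(55.7), np.float64(58.9), np.float64(62.1)]
scene [[ 538.7  -13.1   54. ]
 [ 526.3  -47.    54. ]
 [ 507.4  -78.1   54. ]
 [ 481.8 -101.8   54. ]
 [ 451.2 -119.9   54. ]] [36.1 36.4 34.9 35.6]
[507.27522863 -77.06335429  -0.68655809] [ 0.4  0.1  0.5  0.2 -0.2  1.  -0.3 -0.4 -0.5 -0.9]
[[ 539.1  -13.    54. ]
 [ 526.8  -46.8   54. ]
 [ 507.3  -77.1   54. ]
 [ 481.5 -102.2   54. ]
 [ 450.7 -120.9   54. ]]
z [np.float64(57.9), np.float64(56.9), np.float64(56.0), np.float64(56.4), np.float64(55.4)]
[567.3464451  -92.66928506  62.        ]
[ 529.23642624 -142.41792559   46.        ]
[442.99452337 -37.76632548  25.        ]
```

```bash
python3 - <<'E'
from h import *
pts=[]
for n in('top0','scene0'):
    d=load(n);f=210/np.tan(np.radians(float(d['vertical_fov']))/2)
    v,u=np.mgrid[0:420,0:560];z=d['z_map'];m=z>0
    r=np.stack([(u-d['cx'])/f*z,(v-d['cy'])/f*z,z],-1)[m]
    E=d['extrinsics'];pts.append((r-E[:3,3])@E[:3,:3])
P=np.concatenate(pts)
xs=np.arange(0,900,50);ys=np.arange(500,-800,-50)
print('y\\x ',*['%4d'%x for x in xs])
for y in ys:
    row=[]
    for x in xs:
        m=(abs(P[:,0]-x-25)<25)&(abs(P[:,1]-y+25)<25)
        row.append('%4d'%P[m,2].max() if m.sum()>3 else '   .')
    print('%4d '%y,*row)
E
```

```text
y\x     0   50  100  150  200  250  300  350  400  450  500  550  600  650  700  750  800  850
 500  -739 -742 -737 -737 -739 -740 -738   65   66  233  237    .    .  229  270  270    .    .
 450  -738 -740 -738 -739 -736 -740 -740   65   66  235  273  274  274  274  273  345    .    .
 400  -741 -739 -740 -741 -739 -741 -739   66   66  235  273  275  274  274  273  359  359    .
 350  -739 -740 -739 -741 -742 -738 -740   65   66  236  273  274  274  274  274  360  360    .
 300  -741 -741 -736 -740 -737 -740 -739   65   66  235  272  274  274  273  273  359  359    .
 250  -736 -740 -741 -739 -738 -737 -737    4   37  235  236  247  272  272  271  360  359   54
 200  -643    4    3 -643 -740 -740 -739    5   36   32    4  198    5    4    4  378  375  232
 150     .   14    6   -3 -740 -740 -737    4    4    3    4    5   24   26   25  378  376  377
 100     .   16   15   -2 -740 -741 -741    4    5    5    4    5   24   26   26  379  377  382
  50     .   16   16   -1 -740 -739 -739    3    4    4   33   31   25   26   27  379  376  375
   0     .   17   15   -2 -736 -739 -742    5
[... 790 characters left out ...]
181  180  180  337  334    .
-450  -741 -737 -738 -739 -737 -740 -738    4  182  182  181  181  181  181  182  180  329    .
-500  -736 -742 -737 -740 -738 -739 -739    4  181  181  180  180  181  181  180  180  320    .
-550  -740 -739 -737 -739 -739 -737 -737    4  144  179  181  181  182  181  181  180  311    .
-600  -739 -738 -738 -738 -740 -738 -739    3    3    .  247  239  232  224  215  210  226  231
-650  -739 -739 -739 -740 -738 -739 -739 -737 -741    .  223    .    .    .    .    .    .    .
-700  -741 -739 -738 -739 -739 -738 -740 -740 -739 -743  221    .    .    .    .    .    .    .
-750  -741 -740 -741 -740 -740 -738 -738 -741 -740 -740  205    .    .    .    .    .    .    .
```

```bash
python3 -m jog '0 0 -20 0 0 5 -1; 0 0 -40 0 0 10 -1; 0 0 -40 0 0 15.1 -1; 0 0 -40 0 0 15.1 -1'; python3 -c "
from h import *
s=ctrl.read_state();print(s['qpos'],s['eef_pos'],s['tool_rot'],s['width'],s['force'])"
```

```text
clock: 0.6
eef_pos: [169.5, -627.2, 271.0]
tool_rot: [-3.141, 0.0, 0.001]
force: [1.0, 0.5, -0.6]
width: 12.2
[ 1.19692316  0.59439018  0.114075    1.46966997 -0.07206365  1.08239645
 -0.24409288] [ 169.53145944 -627.20112539  270.98907437] [-3.14090301e+00  3.64262317e-04  1.23423395e-03] 12.207085732635592 [ 0.95405336  0.50715855 -0.64848901]
```

```bash
python3 -m jog '15 -25 0 0 0 0 -1; 40 -66 0 0 0 0 -1; 70 -116 0 0 0 0 -1; 100 -166 0 0 0 0 -1; 130 -216 0 0 0 0 -1; 160 -266 0 0 0 0 -1; 185 -307 0 0 0 0 -1; 185 -307 0 0 0 0 -1'
```

```text
clock: 1.6
eef_pos: [356.6, -316.5, 271.0]
tool_rot: [-3.139, -0.0, 0.01]
force: [-0.4, -0.0, -0.8]
width: -0.3
```

```bash
python3 -m jog '20 -33 0 0 0 0 -1; 48 -80 0 0 0 0 -1; 78 -130 0 0 0 0 -1; 108 -180 20 0 0 0 -1; 138 -230 50 0 0 0 -1; 165 -275 70 0 0 0 -1; 184.5 -306 90 0 0 0 -1; 184.5 -306 90 0 0 0 -1'; python3 - <<'E'
from h import *
s=ctrl.read_state();print(s['qpos'],s['eef_pos'],s['tool_rot'],s['width'],s['force'])
d=cap('scene','s1');cv2.imwrite('pics/s1c.png',cv2.resize(d['image'][80:280,180:400,::-1],None,fx=2.8,fy=2.8))
d=cap('top','t1');cv2.imwrite('pics/t1c.png',cv2.resize(d['image'][130:270,190:350,::-1],None,fx=4,fy=4))
E
```

```text
clock: 2.6
eef_pos: [539.0, -12.0, 179.3]
tool_rot: [-3.14, 0.003, 0.006]
force: [-1.1, 0.1, -0.2]
width: -0.1
[-0.01957722  0.53897205 -0.01408583  1.88064364  0.00909768  0.72488381
 -1.60331114] [539.01270458 -11.96592304 179.25478396] [-3.14046880e+00  2.87237143e-03  5.98244956e-03] -0.05308923911570106 [-1.06418075  0.06713572 -0.22463745]
```

View pics/s1c.png

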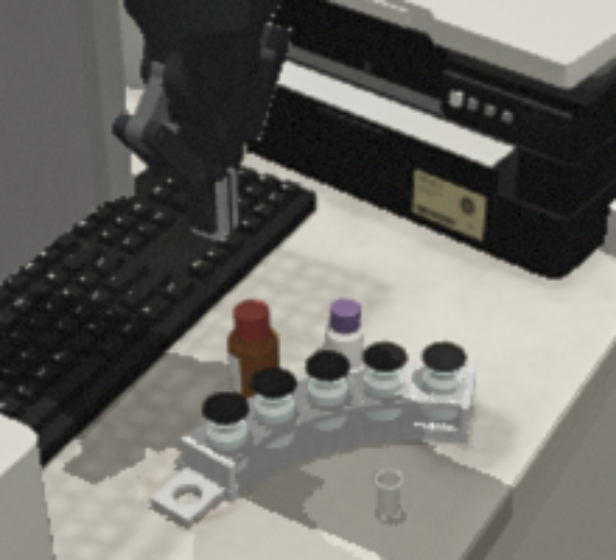

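View pics/t1c.png

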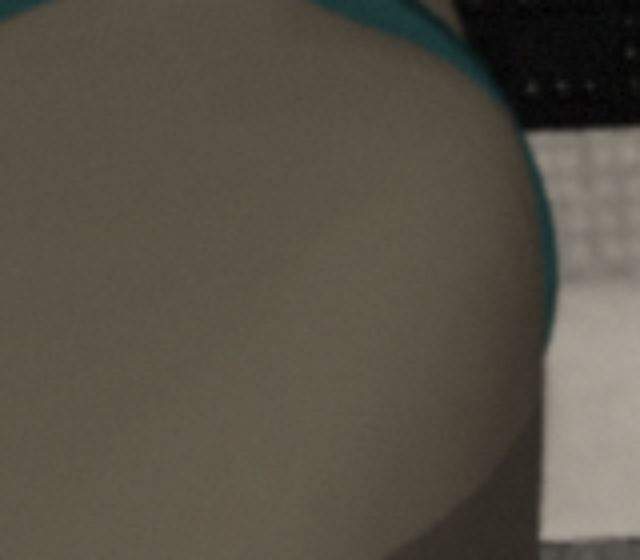

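```bash
python3 -m jog '0 0 30 0 0 0 -1; 0 0 70 0 0 0 -1; 0 0 100 0 0 0 -1; 0 0 114 0 0 0 -1; 0 0 114 0 0 0 -1; 0 0 114 0 0 0 -1'; python3 - <<'E'
from h import *
s=ctrl.read_state();p=s['eef_pos'];print(p,s['tool_rot'],s['force'])
d=cap('scene','s2');print(proj(d,p))
cv2.imwrite('pics/s2c.png',cv2.resize(d['image'][165:265,225:355,::-1],None,fx=6,fy=6,interpolation=cv2.INTER_CUBIC))
u,v=proj(d,p);print((u-225)*6,(v-165)*6)
E
```

```text
clock: 3.45
eef_pos: [539.8, -15.0, 68.5]
tool_rot: [3.141, -0.002, -0.0]
force: [0.3, -0.1, 0.3]
width: -0.1
[539.78737113 -14.99486549  68.54325226] [ 3.14139041e+00 -2.23244933e-03 -4.48761294e-04] [ 0.27314326 -0.13201291  0.2930112 ]
(np.float64(259.8159857606746), np.float64(217.69207679972183))
208.89591456404764 316.152460798331
```

View pics/s2c.png

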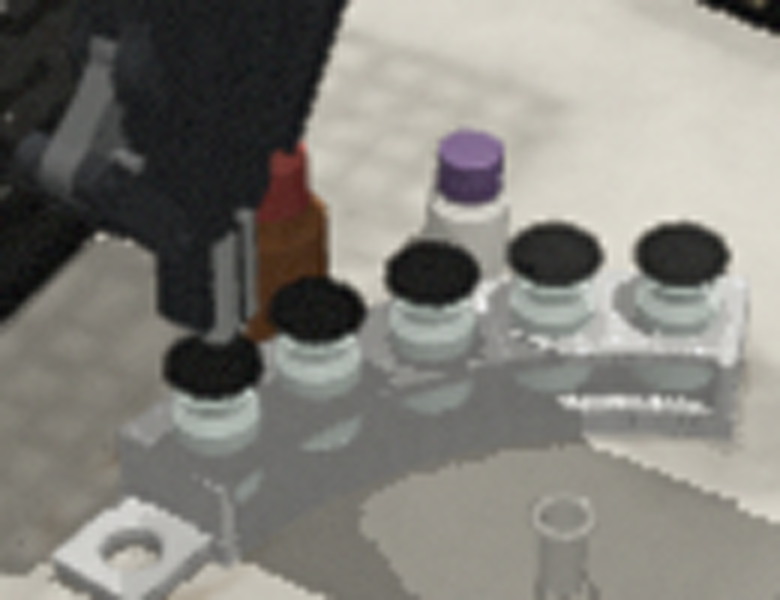

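```bash
python3 -m jog '0 0 4 0 0 0 -1; 0 0 7 0 0 0 -1; 0 0 9 0 0 0 -1; 0 0 11 0 0 0 -1; 0 0 12 0 0 0 -1; 0 0 12 0 0 0 -1'
```

```text
clock: 4.25
eef_pos: [538.9, -14.4, 55.2]
tool_rot: [-3.142, 0.0, 0.0]
force: [0.7, 0.7, 1.7]
width: -0.1
```

```bash
python3 -m jog '0 0 0.7 0 0 0 -1; 0 0 1.4 0 0 0 -1; 0 0 1.6 0 0 0 -1; 0 0 1.6 0 0 0 -1'
```

```text
clock: 4.75
eef_pos: [538.9, -14.4, 53.8]
tool_rot: [-3.142, -0.0, 0.0]
force: [0.1, 0.0, 3.7]
width: 0.1
```

```bash
python3 -m jog '0 0 0.4 0 0 0 -1; 0 0 0.6 0 0 0 -1; 0 0 0.6 0 0 0 -1'
```

```text
clock: 5.12
eef_pos: [538.9, -14.4, 53.7]
tool_rot: [-3.142, -0.0, 0.0]
force: [-0.9, 0.7, 7.0]
width: 0.1
```

```bash
python3 -m jog '0 0 -3 0 0 0 -1; -2 5.5 -5.5 0 0 0 -1; -5 14 -5.5 0 0 0 -1; -8.5 23.5 -5.5 0 0 0 -1; -11 30.5 -5.5 0 0 0 -1; -12.3 33.8 -5 0 0 0 -1; -12.3 33.8 -3.5 0 0 0 -1; -12.3 33.8 -2 0 0 0 -1'; python3 -m jog '0 0 1 0 0 0 -1; 0 0 1.7 0 0 0 -1; 0 0 2 0 0 0 -1; 0 0 2 0 0 0 -1'
```

```text
clock: 6.12
eef_pos: [526.6, -48.5, 55.0]
tool_rot: [3.141, -0.0, 0.0]
force: [-0.1, -1.4, 2.1]
width: -0.4
clock: 6.62
eef_pos: [526.6, -48.3, 53.7]
tool_rot: [3.141, -0.0, 0.0]
force: [-0.9, -1.1, 7.3]
width: 0.1
```

```bash
python3 -m jog '0 0 -3 0 0 0 -1; -3 5 -5.5 0 0 0 -1; -8 12.5 -5.5 0 0 0 -1; -13.5 21 -5.5 0 0 0 -1; -17.5 27 -5.5 0 0 0 -1; -19.5 30.2 -5 0 0 0 -1; -19.5 30.2 -3.5 0 0 0 -1; -19.5 30.2 -2 0 0 0 -1'; python3 -m jog '0 0 1 0 0 0 -1; 0 0 1.7 0 0 0 -1; 0 0 2 0 0 0 -1; 0 0 2 0 0 0 -1'
```

```text
clock: 7.62
eef_pos: [507.1, -78.7, 55.0]
tool_rot: [3.141, 0.0, 0.0]
force: [0.2, -1.5, 0.1]
width: -0.0
clock: 8.12
eef_pos: [507.2, -78.5, 53.7]
tool_rot: [3.141, -0.0, 0.0]
force: [-2.1, -0.8, 7.8]
width: -0.1
```

```bash
python3 - <<'E'
from h import *
s=ctrl.read_state();print(s['eef_pos'],s['force'])
d=cap('scene','s3');cv2.imwrite('pics/s3c.png',cv2.resize(d['image'][165:265,225:355,::-1],None,fx=6,fy=6,interpolation=cv2.INTER_CUBIC))
E
```

```text
[507.20060697 -78.4977394   53.65794526] [-2.08555205 -0.79803032  7.8107596 ]
```

View pics/s3c.png

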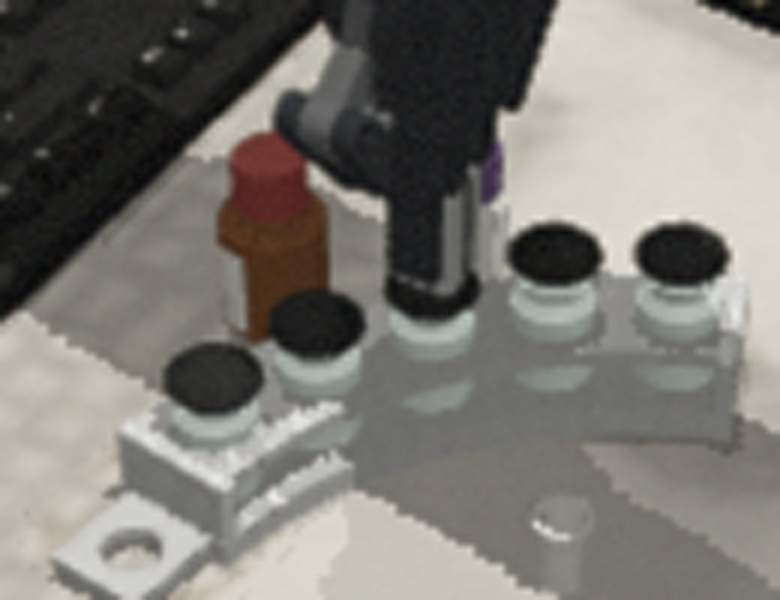

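```bash
python3 -m jog '0 0 -3 0 0 0 -1; -4 4 -5.5 0 0 0 -1; -11 10.5 -5.5 0 0 0 -1; -18 17.5 -5.5 0 0 0 -1; -23.5 23 -5.5 0 0 0 -1; -25.8 25.1 -5 0 0 0 -1; -25.8 25.1 -3.5 0 0 0 -1; -25.8 25.1 -2 0 0 0 -1'; python3 -m jog '0 0 1 0 0 0 -1; 0 0 1.7 0 0 0 -1; 0 0 2 0 0 0 -1; 0 0 2 0 0 0 -1'
```

```text
clock: 9.18
eef_pos: [481.2, -103.8, 55.0]
tool_rot: [3.141, 0.0, 0.0]
force: [-0.6, -0.5, 2.8]
width: -0.1
clock: 9.68
eef_pos: [481.3, -103.6, 53.6]
tool_rot: [3.141, -0.0, 0.0]
force: [-1.7, -1.8, 7.3]
width: 0.1
```

```bash
python3 -m jog '0 0 -3 0 0 0 -1; -5 3 -5.5 0 0 0 -1; -13 8 -5.5 0 0 0 -1; -21.5 13 -5.5 0 0 0 -1; -28 17 -5.5 0 0 0 -1; -30.8 18.7 -5 0 0 0 -1; -30.8 18.7 -3.5 0 0 0 -1; -30.8 18.7 -2 0 0 0 -1'; python3 -m jog '0 0 1 0 0 0 -1; 0 0 1.7 0 0 0 -1; 0 0 2 0 0 0 -1; 0 0 2 0 0 0 -1'
```

```text
clock: 10.68
eef_pos: [450.5, -122.3, 55.0]
tool_rot: [3.142, 0.0, 0.0]
force: [-1.5, -0.7, 2.4]
width: -0.4
clock: 11.18
eef_pos: [450.6, -122.3, 53.6]
tool_rot: [3.141, -0.0, 0.0]
force: [-1.3, -0.0, 8.9]
width: -0.0
```

Now straight up and clear, moving towards the robot's right side so the cameras can see.

```bash
python3 -m jog '0 0 -5 0 0 0 -1; 0 0 -25 0 0 0 -1; 0 0 -70 0 0 0 -1; 0 0 -120 0 0 0 -1; 0 0 -170 0 0 0 -1; 0 0 -210 0 0 0 -1; 0 0 -210 0 0 0 -1'; python3 -m jog '-20 30 0 0 0 0 -1; -50 80 0 0 0 0 -1; -80 130 0 0 0 0 -1; -110 180 0 0 0 0 -1; -140 230 0 0 0 0 -1; -165 270 0 0 0 0 -1; -175 290 0 0 0 0 -1; -175 290 0 0 0 0 -1'; python3 - <<'E'
from h import *
s=ctrl.read_state();print(s['eef_pos'],s['force'],s['clock'])
d=cap('scene','s4');cv2.imwrite('pics/s4c.png',cv2.resize(d['image'][180:275,225:365,::-1],None,fx=5.5,fy=5.5,interpolation=cv2.INTER_CUBIC))
d=cap('top','t4');cv2.imwrite('pics/t4c.png',cv2.resize(d['image'][170:260,230:340,::-1],None,fx=6.5,fy=6.5,interpolation=cv2.INTER_CUBIC))
E
```

```text
clock: 12.05
eef_pos: [452.7, -122.4, 266.1]
tool_rot: [3.14, -0.007, 0.001]
force: [0.1, -0.5, 0.4]
width: -0.1
clock: 13.05
eef_pos: [274.1, -413.1, 261.9]
tool_rot: [-3.14, 0.002, -0.003]
force: [-0.4, 0.1, -0.2]
width: 0.2
[ 274.1402236  -413.08141003  261.88847636] [-0.39093634  0.06118524 -0.18169469] 13.05
```

View pics/s4c.png

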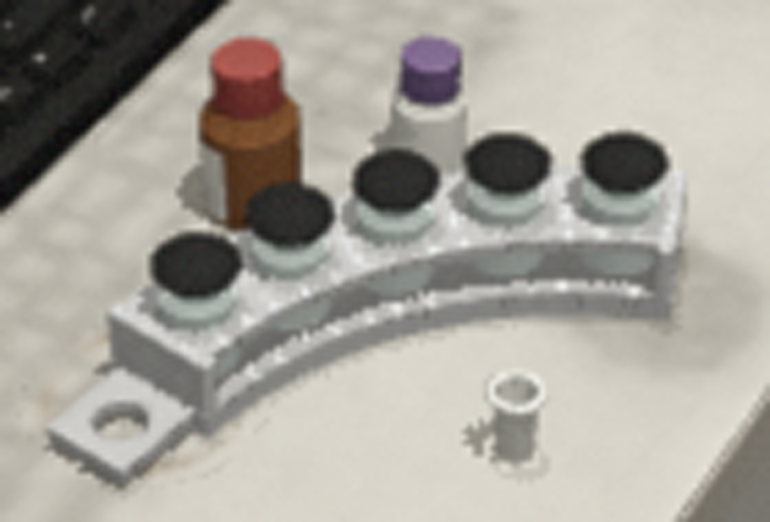

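View pics/t4c.png

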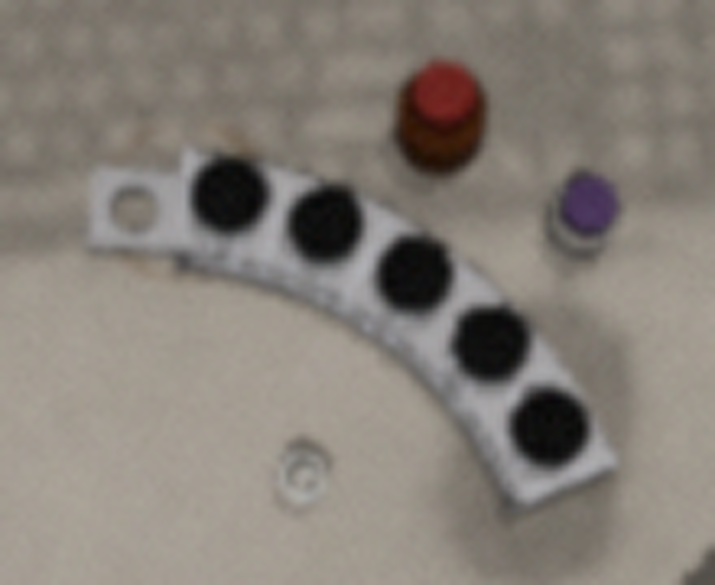

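The pictures show all five caps about 11 crop-pixels lower, with no gap left above the vials: (195,264), (291,214), (397,178), (508,162), (624,162). The carrier, bottles and cup are at the same pixels as before.

```bash
python3 -c "
from cell import ctrl
print(ctrl.finish_job())"
```

```text
the job is handed in; nothing more can be done
None
```

All five stoppers are pressed fully home, and the job was handed in at about 13 s of the 42 s allowed.

**What I did:** With the gripper closed, I pressed the stoppers in order from the tongue end (1 to 5) in one pass. Between stoppers the fingertips rose only to about 58.6 mm, roughly the height of a proud stopper, and came clear only after number 5.

**Checks during the pass:** Each stopper ended against a hard stop at a fingertip height of 53.6–53.8 mm (54 mm expected), with 7–9 N of force. Sideways force stayed around 2 N or less in every reading.

**Checks after the pass:** The last pictures show all five caps equally lowered. The carrier, both bottles and the cup are where they were, and the arm is well clear with no load on it.

**Disagreements:** The two cameras differed by about 2.6 mm in y on where the row stood, so I used their average. No check failed.

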